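Level the LED work plate with a wedge

TASK

The hinged aluminium plate that carries the LED board hangs down at its front edge. Take the taller of the two wooden wedges and push it, thin end first and straight in, under the middle of that edge until the plate sits level. Let go, leave it there, and leave the low wedge where it lies.

Things in the scene. Friction and masses are not known exactly. Their poses are not given: they have to be found in the camera images.
- jig: The plate's fixed hinge mount. Origin on the bench below the middle of the plate's front edge; x points from that edge to the hinge (the push), y along the edge, z up. Plate: x 0 to 165 mm, 180 mm wide, 6 mm thick; underside of its edge 12 mm above the bench at first, 28 mm level. Rubber feet at its corners (y = +-80 mm), free between. LED board on top, 7 mm high, starts 32 mm behind the edge.
- plate (a joint): Tilt of the hinged plate in rad: 0 is level, negative is front edge low. It starts at about -0.097, its feet on the bench. It turns freely and falls back if nothing carries its edge (about 3 N at the edge).
- tall_wedge_grip (a point): Centre of the taller wedge's grip block, 23 mm above its underside. Light wood, 140 x 40 mm, 90 g, flat on the bench; x points to the thin end, z up. From this point along x: grip block 46 mm high (-15 to 15 mm), flat landing 28 mm high (15 to 45 mm), slope down to the 4 mm thick tip (at 125 mm). The plate is level when its edge rests on the landing: this point 15 to 45 mm before the edge.
- low_wedge_grip (a point): The same point on the low wedge, 13 mm above its underside. Same wood, length, width and layout, but its landing is only 12 mm high and its grip block 26 mm high: too thin for the job, to be left alone.
There are look-alikes about, which are no part of the job. Leave any pink, purple or red look-alike of the part that bears tall_wedge_grip alone.

How it is judged:
By the outcome, as a careful person would: the job done as asked, in the order asked, and still so for the second after the job is handed in, with the robot touching nothing.
It also fails if it takes over 42 s, if anything falls off the work surface, if the arm or the gripper's body presses on something with over 40 N, if the wrist force passes 120 N, or if a joint passes its speed limit or range.

ROBOT

A 7-joint arm with a two-finger parallel gripper is mounted at the origin on the work surface. World frame = base frame: x ahead of the robot, y to its left, z up, the work surface at z = 0. Lengths are in m, angles in rad, forces in N, time in s.
With the tool pointing down it reaches from about 0.4 to 0.85 m from the base axis. Payload 4.5 kg.
Tool frame: the origin (TCP) lies between the finger pads; the fingertips stand 19 mm ahead of it and the grasp point (between the pads) is the TCP; z points along the fingers, y is the line along which they close (so a half turn about z gives the same grasp; the last joint's range is limited). The gripper opens to 85 mm and grips with 20 to 120 N. Pads are 22 mm wide; open, the fingers measure 114 mm over their backs; the gripper's body (76 mm by 85 mm) begins 54 mm behind the grasp point. The pads swing forward as they close: fully open they stand 13 mm farther back than shut.
Start: joints at [1.245, 0.689, -0.195, 1.565, 0.157, 0.902, -0.215], TCP at [0.22, -0.585, 0.25] pointing down, gripper open.
Joint ranges: [-3.01, 3.01], [-0.46, 2.08], [-1.47, 1.51], [0.13, 2.56], [-1, 4.14], [0.04, 2.09], [-2.66, 2.66]. Speed limits (rad/s): [2.57, 2.57, 3.14, 3.14, 3.14, 3.14, 3.14].

INTERFACE

Orientations are given as a unit quaternion [w, x, y, z].
In Python, from workcell import bot, get_image, nets gives the robot as it stands.
- The arm moves only by the tool carry_out, never from a script. Its argument "steps" is a list of rows, each a list of 3 entries, a list of its own where there are three numbers: the shift along the tool's x, y, z in m, then the turn, a rotation vector about the tool's x, y, z in rad, then the opening in per cent of the stroke, from 0 (shut) to 100 (fully open). In form: [[[tx, ty, tz], [wx, wy, wz], fingers], ...]. A call has 1 to 5 rows; each row shifts and turns the commanded pose from where the row before left it, along the tool's axes as they then stand; what a row does not reach is not made up. A row lasts 1/8 s, in which the tool goes at most 62.5 mm and 10.7 degrees, less where a joint would pass 70% of its speed; a pose out of reach is approached as far as the arm can. A call is refused whole if a number of a shift passes 0.0625 or a number of a turn 0.188, either way. A call with a gripper value outside its range is refused whole. The fingers move at their own pace and stop on an object; the grip force is fixed at half the most. Time passes only in rows, so rows that do not move let the fingers close. It gives the time, the measured TCP pose, the force, the opening and the grip force at its end, in the units of the state.
- bot.get_obs(): the state, without advancing time (a new reading comes with each control period).
- get_image(name): name is "scene" or "top" or "wrist"; returns a dict with "image" (384x512x3 uint8, red, green, blue), "mtx" (3x3 intrinsics, pixels), "pose" (4x4, takes a point from camera to world coordinates). Camera axes: x right, y up, looking along -z (the intrinsics and any distortion apply to the point x, -y, -z); pixel columns grow to the right and rows downward; lengths in m; the calibration is good to about 2 mm. A picture is of the moment at which its call begins. There is no depth.
- bot.finish_job(): hands the job in; it is judged then, once.
Trained networks look in a picture, given as the dict that the camera call returned (one of the last four; its "shot" number tells which), for a name from the list of things; names that differ only in an ending like _2 or _b are one class to them, and where a whole thing is asked for, a point or a joint stands for the part that bears it (a point fixed in the world has none). Each returns a list of dicts, best first, with "p" (0 to 1); they miss things now and then, are a little off and sometimes report something else, mostly with a low value. They report only what shows in the picture. A call takes as long as a camera call. They do not tell look-alikes from the thing itself.
- nets.search_frame(picture, thing): "xy" ([column, row] in pixels, amid what is visible of it).
- nets.place_of(picture, thing): "xy" ([column, row] in pixels: a listed point, or the origin of a listed thing).
The state is a dict: "time": time; "joint_positions": joint angles; "dq": joint speeds; "joint_torque": joint torques, N m; "tcp_pos": TCP position; "orientation": TCP orientation; "contact_force": force on the tool from outside, world axes, zero at the start; "moment": the same for the moment, N m; "gripper_width": finger opening in m; "finger_force": force on a finger pad.
Only numpy, scipy, OpenCV 4.12 (cv2) and the standard library are available. Lean on these libraries where they do the work, as an engineer would, in place of code of your own. Each camera call takes 0.05 s, during which the arm holds its last target. There are 200 camera calls.

## Working session

There is one attempt and no reset: what is moved stays moved. The work goes in short steps, Python scripts to look and compute and a tool call to move; the robot and the scene stay as the last step left them, time stands still between calls to the robot, and variables do not carry over. Pictures are saved under pics/ and viewed, at most 10 in all, crops included, and the job is handed in when it is done.

Besides the shell and the picture viewer there is one more tool, called after "Call:" as name([rows], argument=value, ...), one row to a line, values as JSON. carry_out: Moves the arm, as the interface text tells. Its arguments: {"type":"object","properties":{"steps":{"type":"array"}},"required":["steps"]}

```bash
mkdir -p pics
cat > h.py <<'E'
import numpy as np, cv2
from workcell import bot, get_image, nets
def ray(p,uv):
    K=np.array(p["mtx"]);T=np.array(p["pose"])
    d=np.linalg.inv(K)@[uv[0],uv[1],1]; d=T[:3,:3]@(d*[1,-1,-1]); return T[:3,3],d
def at(p,uv,z):
    o,d=ray(p,uv); return o+d*(z-o[2])/d[2]
def proj(p,X):
    K=np.array(p["mtx"]);T=np.array(p["pose"])
    c=T[:3,:3].T@(np.array(X)-T[:3,3])*[1,-1,-1]; q=K@c; return q[:2]/q[2]
def save(p,n): cv2.imwrite("pics/"+n,cv2.cvtColor(p["image"],cv2.COLOR_RGB2BGR))
E
python3 - <<'E'
from h import *
ims=[]
for n in ["scene","top"]:
    p=get_image(n); ims.append(p["image"]); print(n,[k for k in p])
    for t,z in [("jig",0),("tall_wedge_grip",.023),("low_wedge_grip",.013)]:
        for r in nets.place_of(p,t)[:4]: print(t,np.round(r["xy"],1),round(r["p"],2),np.round(at(p,r["xy"],z),3))
    save(p,n+".png")
o=bot.get_obs(); print(o)
E
```

```text
scene ['image', 'mtx', 'pose', 'shot']
jig [286.1 197.9] 0.76 [0.612 0.047 0.   ]
tall_wedge_grip [230.9 179.7] 0.97 [ 0.472 -0.064  0.023]
tall_wedge_grip [176.7 201.2] 0.83 [ 0.47  -0.248  0.023]
tall_wedge_grip [148.6 186.1] 0.56 [ 0.364 -0.29   0.023]
tall_wedge_grip [136.1 244. ] 0.55 [ 0.564 -0.412  0.023]
low_wedge_grip [312.  149.7] 0.87 [0.474 0.256 0.013]
top ['image', 'mtx', 'pose', 'shot']
jig [227.1 173. ] 0.84 [0.625 0.036 0.   ]
tall_wedge_grip [346.9 266.4] 0.91 [ 0.36  -0.298  0.023]
tall_wedge_grip [330.9 223.1] 0.79 [ 0.48  -0.255  0.023]
tall_wedge_grip [387.7 194.4] 0.7 [ 0.56  -0.416  0.023]
tall_wedge_grip [261.9 226.8] 0.59 [ 0.471 -0.062  0.023]
low_wedge_grip [141.4 225.2] 0.91 [0.478 0.276 0.013]
{'time': 0.4, 'joint_positions': array([ 1.24478457,  0.68925479, -0.19458349,  1.56543526,  0.15725764,
        0.90250318, -0.21511945]), 'dq': array([-0.00063868,  0.00027047,  0.00025673, -0.00128856,  0.00021155,
       -0.00105456,  0.00063677]), 'joint_torque': array([ 1.22364872e-03, -5.38992262e+01, -1.26445301e+00, -1.58622319e+01,
        9.84242972e-03,  4.00612626e-03,  3.03887236e-05]), 'tcp_pos': array([ 0.22005911, -0.58490574,  0.25018345]), 'orientation': array([-1.11674556e-04,  9.83862273e-01,  1.78927401e-01, -8.90331030e-06]), 'contact_force': array([-0.26844581,  0.30777483,  0.52427137]), 'moment': array([-0.0072908 ,  0.03900311, -0.01158294]), 'finger_force': 0.0, 'gripper_width': 0.08521818966923542}
```

View pics/scene.png

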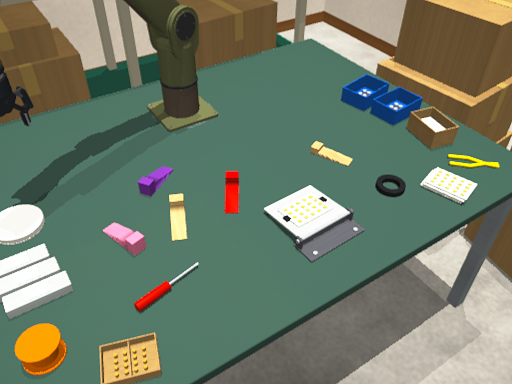

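View pics/top.png

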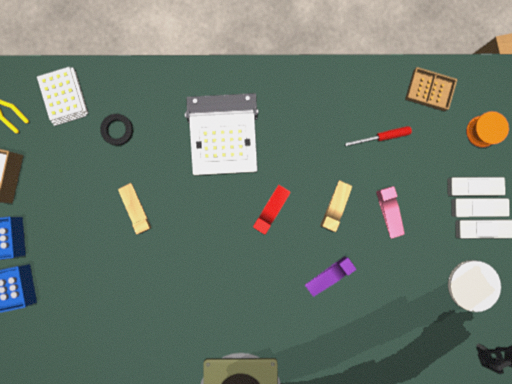

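The scene shows a red screwdriver and five wedge-shaped parts near the plate. In the top view the candidates for the tall wedge are light wood at (331,223), red at (262,227), pink at (388,194) and purple at (347,266). The light-wood part at (141,225) is the thin, low wedge. The one at (331,223) fits: it is natural wood with a tall grip block. The jig's front edge faces the robot at around row 173. I'll confirm the wedge in a crop and measure directions.

Run:
```python
from h import *
p=get_image("top"); im=p["image"]
hsv=cv2.cvtColor(im,cv2.COLOR_RGB2HSV)
def wood(x0,x1,y0,y1):
    m=np.zeros(im.shape[:2],np.uint8); s=hsv[y0:y1,x0:x1]
    m[y0:y1,x0:x1]=((s[...,0]>10)&(s[...,0]<32)&(s[...,1]>50)&(s[...,2]>120))*255; return m
for b in [(310,365,170,240),(110,155,170,240)]:
    ys,xs=np.nonzero(wood(*b)); pts=np.c_[xs,ys].astype(np.float32)
    r=cv2.minAreaRect(pts); c=cv2.boxPoints(r); print(r); print(np.round([at(p,q,.012)[:2] for q in c],3))
# plate white front edge: lowest bright pixel per column
g=im.min(2); E=[]
for u in range(196,254,3):
    col=g[150:190,u].astype(float); v=np.nonzero(col>130)[0].max()
    E.append(at(p,(u,150+v+.5),.015)[:2])
E=np.array(E); k=np.polyfit(E[:,1],E[:,0],1); print("edge x=",k, E[0],E[-1])
w=np.nonzero(g[165,170:280]>130)[0]; print(at(p,(170+w.min(),165),.018),at(p,(171+w.max(),165),.018))
s=get_image("scene")
a=cv2.resize(im[145:250,170:370],None,fx=3,fy=3,interpolation=cv2.INTER_CUBIC)
b=cv2.resize(s["image"][140:260,100:365],(600,272),interpolation=cv2.INTER_CUBIC)
cv2.imwrite("pics/crop.png",cv2.cvtColor(np.vstack([a,b]),cv2.COLOR_RGB2BGR))
```

```text
((336.7403869628906, 205.58323669433594), (16.319185256958008, 50.48406982421875), 19.09349250793457)
[[ 0.47  -0.228]
 [ 0.604 -0.277]
 [ 0.589 -0.32 ]
 [ 0.455 -0.271]]
((133.79310607910156, 207.98275756835938), (50.69482421875, 16.71257972717285), 68.19859313964844)
[[0.584 0.347]
 [0.602 0.304]
 [0.469 0.25 ]
 [0.452 0.293]]
edge x= [-0.05127427  0.62553623] [0.61959717 0.12293054] [ 0.6271188  -0.03797633]
[0.64623224 0.13376293 0.018     ] [ 0.64514181 -0.04938465  0.018     ]
```

View pics/crop.png

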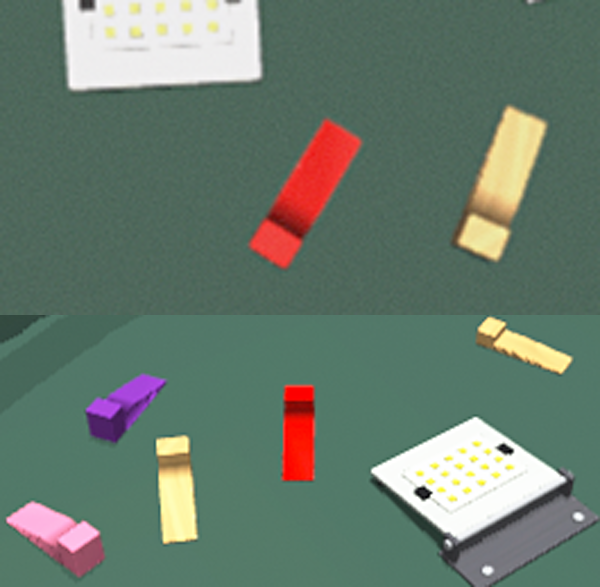

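Confirmed: in the crop, the light-wood wedge (grip at crop (485,238) above, (173,448) below) has the tall block and smooth slope. The neighbours are red, purple and pink, and the other wooden one is thin. I'll plan the approach.

```bash
cat >> h.py <<'E'
from scipy.spatial.transform import Rotation as R
def plan(pos,yaw,n,f,flat=True):
    "rows from the present pose to pos with tool down, tool x at yaw"
    o=bot.get_obs(); q=o["orientation"]; R0=R.from_quat([q[1],q[2],q[3],q[0]])
    Rt=R.from_euler("z",yaw)*R.from_euler("x",np.pi)
    rv=(R0.inv()*Rt).as_rotvec()/n; d=(np.array(pos)-o["tcp_pos"])/n
    rows=[]; Rc=R0
    for i in range(n):
        rows.append([np.round(Rc.inv().apply(d),4).tolist(),np.round(rv,3).tolist(),f]); Rc=Rc*R.from_rotvec(rv)
    print("at",np.round(o["tcp_pos"],4),"yaw",round(float(np.arctan2(*R0.as_matrix()[[1,0],0])),3),"F",np.round(o["contact_force"],1),"w",round(o["gripper_width"],4),"t",o["time"])
    for r in rows: print(r)
E
python3 - <<'E'
from h import *
plan([.478,-.255,.2],-.35,10,100)
E
```

```text
at [ 0.2201 -0.5849  0.2503] yaw 0.36 F [0.6 0.2 1. ] w 0.0852 t 0.5
[[0.0358, -0.0218, 0.005], [-0.0, 0.0, 0.071], 100]
[[0.0341, -0.0243, 0.005], [-0.0, 0.0, 0.071], 100]
[[0.0323, -0.0266, 0.005], [-0.0, 0.0, 0.071], 100]
[[0.0303, -0.0289, 0.005], [-0.0, 0.0, 0.071], 100]
[[0.0282, -0.0309, 0.005], [-0.0, 0.0, 0.071], 100]
[[0.026, -0.0329, 0.005], [-0.0, 0.0, 0.071], 100]
[[0.0236, -0.0346, 0.005], [-0.0, 0.0, 0.071], 100]
[[0.021, -0.0362, 0.005], [-0.0, 0.0, 0.071], 100]
[[0.0184, -0.0376, 0.005], [-0.0, 0.0, 0.071], 100]
[[0.0157, -0.0388, 0.005], [-0.0, 0.0, 0.071], 100]
```

Call:
carry_out([
  [[0.036, -0.022, 0.005], [0, 0, 0.071], 100],
  [[0.034, -0.024, 0.005], [0, 0, 0.071], 100],
  [[0.032, -0.027, 0.005], [0, 0, 0.071], 100],
  [[0.03, -0.029, 0.005], [0, 0, 0.071], 100],
  [[0.028, -0.031, 0.005], [0, 0, 0.071], 100],
])

```text
time: 1.12
tcp_pos: [0.3491, -0.4187, 0.2254]
orientation: [0.0, 1.0, 0.001, 0.0]
contact_force: [0.7, 0.2, -0.3]
gripper_width: 0.0856
finger_force: 0.0
```

Call:
carry_out([
  [[0.026, -0.033, 0.005], [0, 0, 0.071], 100],
  [[0.024, -0.035, 0.005], [0, 0, 0.071], 100],
  [[0.021, -0.036, 0.005], [0, 0, 0.071], 100],
  [[0.018, -0.038, 0.005], [0, 0, 0.071], 100],
  [[0.016, -0.039, 0.005], [0, 0, 0.071], 100],
])

```text
time: 1.75
tcp_pos: [0.4786, -0.2527, 0.2003]
orientation: [0.0, 0.985, -0.175, 0.0]
contact_force: [0.9, -0.2, 0.6]
gripper_width: 0.0853
finger_force: 0.0
```

Run:
```python
from h import *
p=get_image("wrist"); im=p["image"]
for r in nets.place_of(p,"tall_wedge_grip")[:3]: print(np.round(r["xy"],1),round(r["p"],2),np.round(at(p,r["xy"],.023),4))
hsv=cv2.cvtColor(im,cv2.COLOR_RGB2HSV)
m=((hsv[...,0]>10)&(hsv[...,0]<32)&(hsv[...,1]>50)&(hsv[...,2]>100)).astype(np.uint8)
n,l,s,c=cv2.connectedComponentsWithStats(m); i=1+s[1:,4].argmax(); print(s[i])
cn,_=cv2.findContours((l==i).astype(np.uint8),cv2.RETR_EXTERNAL,cv2.CHAIN_APPROX_SIMPLE)
ap=cv2.approxPolyDP(cn[0],6,True)[:,0]; print([(q.tolist(),np.round(at(p,q,0)[:2],3).tolist(),np.round(at(p,q,.046)[:2],3).tolist()) for q in ap])
save(p,"w1.png"); plan([.478,-.255,.2],-.35,1,100)
```

```text
[ 91.  233.4] 0.77 [ 0.4747 -0.0653  0.023 ]
[324.6 253.8] 0.64 [ 0.3626 -0.2981  0.023 ]
[253.2 178.5] 0.63 [ 0.4714 -0.2531  0.023 ]
[ 231   44   51  152 6282]
[([241, 44], [0.599, -0.287], [0.591, -0.286]), ([231, 191], [0.461, -0.223], [0.473, -0.23]), ([266, 195], [0.443, -0.258], [0.457, -0.261]), ([281, 48], [0.582, -0.323], [0.576, -0.317])]
at [ 0.4817 -0.2479  0.1998] yaw -0.342 F [0.3 0.7 0.2] w 0.0854 t 1.85
[[-0.0011, 0.0079, -0.0002], [-0.004, -0.001, 0.008], 100]
```

View pics/w1.png

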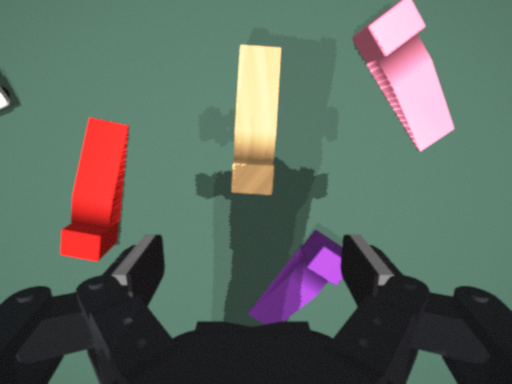

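The wrist view shows the wood wedge: tip at (261,46), block top at about (252,178). Red is to the left, pink to the right, and purple is below at (300,280), clear of the fingers. The corners give yaw ≈ -0.43 and grip ≈ (0.477, -0.2535).

Run:
```python
from h import *
plan([.477,-.2535,.11],-.43,3,100)
```

```text
at [ 0.4817 -0.2479  0.1998] yaw -0.342 F [0.3 0.7 0.2] w 0.0854 t 1.85
[[-0.0009, 0.0024, 0.0299], [-0.001, -0.0, 0.029], 100]
[[-0.0008, 0.0024, 0.0299], [-0.001, -0.0, 0.029], 100]
[[-0.0007, 0.0024, 0.0299], [-0.001, -0.0, 0.029], 100]
```

Call:
carry_out([
  [[-0.001, 0.0024, 0.03], [0, 0, 0.029], 100],
  [[-0.001, 0.0024, 0.03], [0, 0, 0.029], 100],
  [[-0.001, 0.0024, 0.03], [0, 0, 0.029], 100],
  [[0, 0, 0], [0, 0, 0], 100],
])

```text
time: 2.35
tcp_pos: [0.4706, -0.2593, 0.1088]
orientation: [-0.0, 0.976, -0.217, -0.002]
contact_force: [-0.2, 0.5, 0.3]
gripper_width: 0.0855
finger_force: 0.0
```

Run:
```python
from h import *
p=get_image("wrist"); im=p["image"]
for r in nets.place_of(p,"tall_wedge_grip")[:3]: print(np.round(r["xy"],1),round(r["p"],2),np.round(at(p,r["xy"],.023),4))
hsv=cv2.cvtColor(im,cv2.COLOR_RGB2HSV)
m=((hsv[...,0]>10)&(hsv[...,0]<32)&(hsv[...,1]>50)&(hsv[...,2]>100)).astype(np.uint8)
n,l,s,c=cv2.connectedComponentsWithStats(m); i=1+s[1:,4].argmax(); print(s[i])
cn,_=cv2.findContours((l==i).astype(np.uint8),cv2.RETR_EXTERNAL,cv2.CHAIN_APPROX_SIMPLE)
ap=cv2.approxPolyDP(cn[0],6,True)[:,0]; print([(q.tolist(),np.round(at(p,q,0.004)[:2],3).tolist(),np.round(at(p,q,.046)[:2],3).tolist()) for q in ap])
save(p,"w2.png"); plan([.477,-.2535,.028],-.43,4,100)
```

```text
[238.1 197.4] 0.98 [ 0.4757 -0.2522  0.023 ]
[351.8 295.8] 0.8 [ 0.361  -0.2993  0.023 ]
[ 32.5 293.8] 0.58 [ 0.4725 -0.0658  0.023 ]
[  205    11    64   216 12832]
[([263, 11], [0.583, -0.322], [0.574, -0.316]), ([205, 13], [0.599, -0.286], [0.586, -0.287]), ([212, 226], [0.457, -0.219], [0.471, -0.232]), ([268, 223], [0.44, -0.261], [0.457, -0.267])]
at [ 0.4724 -0.2599  0.1109] yaw -0.437 F [0.5 0.  0.5] w 0.0854 t 2.45
[[0.0003, -0.0019, 0.0207], [0.0, -0.0, -0.002], 100]
[[0.0003, -0.0019, 0.0207], [0.0, -0.0, -0.002], 100]
[[0.0004, -0.0019, 0.0207], [0.0, -0.0, -0.002], 100]
[[0.0004, -0.0019, 0.0207], [0.0, -0.0, -0.002], 100]
```

View pics/w2.png

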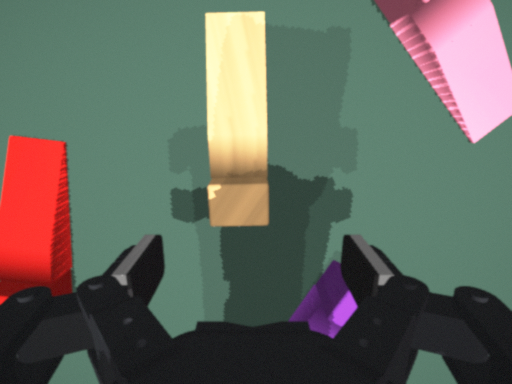

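The wedge is seen straight up and down, at (205–268, 11–226), with its block about 15 px left of the gripper's middle. That matches the computed correction, so I'll descend and grip.

Call:
carry_out([
  [[0.001, -0.002, 0.02], [0, 0, -0.003], 100],
  [[0, -0.002, 0.02], [0, 0, -0.003], 100],
  [[0, -0.002, 0.02], [0, 0, -0.003], 100],
  [[0, -0.001, 0.02], [0, 0, -0.003], 100],
  [[0, 0, 0], [0, 0, 0], 100],
])

```text
time: 3.08
tcp_pos: [0.4764, -0.2535, 0.0307]
orientation: [-0.0, 0.978, -0.211, 0.0]
contact_force: [-0.9, -0.1, 0.4]
gripper_width: 0.085
finger_force: 0.0
```

Call:
carry_out([
  [[0, 0, 0], [0, 0, 0], 0],
  [[0, 0, 0], [0, 0, 0], 0],
  [[0, 0, 0], [0, 0, 0], 0],
  [[0, 0, 0], [0, 0, 0], 0],
  [[0, 0, 0], [0, 0, 0], 0],
])

```text
time: 3.7
tcp_pos: [0.4767, -0.2537, 0.0315]
orientation: [0.0, 0.978, -0.211, 0.001]
contact_force: [-0.3, 1.4, 6.2]
gripper_width: 0.0393
finger_force: 60.9
```

Call:
carry_out([
  [[0, 0, 0], [0, 0, 0], 0],
  [[0, 0, 0], [0, 0, 0], 0],
])

```text
time: 3.95
tcp_pos: [0.4767, -0.2537, 0.0315]
orientation: [0.0, 0.978, -0.211, 0.001]
contact_force: [0.0, -0.3, 7.4]
gripper_width: 0.0394
finger_force: 60.9
```

Gripped (39.4 mm, 61 N). I'll lift well over the look-alikes and go to the pre-insert pose.

Call:
carry_out([
  [[0, 0, -0.015], [0, 0, 0], 0],
  [[0, 0, -0.03], [0, 0, 0], 0],
  [[0, 0, -0.03], [0, 0, 0], 0],
  [[0, 0, -0.015], [0, 0, 0], 0],
  [[0, 0, 0], [0, 0, 0], 0],
])

```text
time: 4.58
tcp_pos: [0.4766, -0.2538, 0.1214]
orientation: [0.0, 0.977, -0.211, 0.001]
contact_force: [-0.7, -0.2, -1.2]
gripper_width: 0.0396
finger_force: 60.1
```

Run:
```python
from h import *
plan([.465,.033,.12],.051,10,0)
```

```text
at [ 0.4766 -0.2538  0.1214] yaw -0.425 F [-0.7 -0.2 -1.2] w 0.0396 t 4.575
[[-0.0129, -0.0256, 0.0001], [0.0, -0.0, -0.048], 0]
[[-0.0116, -0.0262, 0.0001], [0.0, -0.0, -0.048], 0]
[[-0.0104, -0.0268, 0.0001], [0.0, -0.0, -0.048], 0]
[[-0.0091, -0.0272, 0.0001], [0.0, -0.0, -0.048], 0]
[[-0.0078, -0.0276, 0.0001], [0.0, -0.0, -0.048], 0]
[[-0.0065, -0.028, 0.0001], [0.0, -0.0, -0.048], 0]
[[-0.0051, -0.0282, 0.0001], [0.0, -0.0, -0.048], 0]
[[-0.0038, -0.0285, 0.0001], [0.0, -0.0, -0.048], 0]
[[-0.0024, -0.0286, 0.0001], [0.0, -0.0, -0.048], 0]
[[-0.0011, -0.0287, 0.0001], [0.0, -0.0, -0.048], 0]
```

Call:
carry_out([
  [[-0.013, -0.026, 0], [0, 0, -0.048], 0],
  [[-0.012, -0.026, 0], [0, 0, -0.048], 0],
  [[-0.01, -0.027, 0], [0, 0, -0.048], 0],
  [[-0.009, -0.027, 0], [0, 0, -0.048], 0],
  [[-0.008, -0.028, 0], [0, 0, -0.048], 0],
])

```text
time: 5.2
tcp_pos: [0.4693, -0.1085, 0.1193]
orientation: [-0.0, 0.996, -0.092, -0.001]
contact_force: [0.0, -0.2, -1.3]
gripper_width: 0.0396
finger_force: 60.0
```

Call:
carry_out([
  [[-0.006, -0.028, 0], [0, 0, -0.048], 0],
  [[-0.005, -0.028, 0], [0, 0, -0.048], 0],
  [[-0.004, -0.028, 0], [0, 0, -0.048], 0],
  [[-0.002, -0.029, 0], [0, 0, -0.048], 0],
  [[-0.001, -0.029, 0], [0, 0, -0.048], 0],
])

```text
time: 5.82
tcp_pos: [0.4641, 0.0347, 0.1193]
orientation: [0.0, 1.0, 0.028, -0.001]
contact_force: [0.8, 0.1, -1.3]
gripper_width: 0.0393
finger_force: 60.0
```

Call:
carry_out([
  [[0, 0, 0], [0, 0, 0], 0],
  [[0, 0, 0], [0, 0, 0], 0],
])

```text
time: 6.08
tcp_pos: [0.4643, 0.0331, 0.1197]
orientation: [0.0, 1.0, 0.027, -0.001]
contact_force: [-0.1, -0.8, -0.7]
gripper_width: 0.039
finger_force: 60.2
```

```bash
cat > look.py <<'E'
from h import *
import sys
p=get_image("wrist"); im=p["image"]
for r in nets.place_of(p,"jig")[:2]: print("jig",np.round(r["xy"],1),round(r["p"],2),np.round(at(p,r["xy"],0),4))
hsv=cv2.cvtColor(im,cv2.COLOR_RGB2HSV)
m=((hsv[...,0]>10)&(hsv[...,0]<32)&(hsv[...,1]>50)&(hsv[...,2]>100)).astype(np.uint8)
n,l,s,c=cv2.connectedComponentsWithStats(m); i=1+s[1:,4].argmax(); print(s[i])
z0=bot.get_obs()["tcp_pos"][2]-.0315
cn,_=cv2.findContours((l==i).astype(np.uint8),cv2.RETR_EXTERNAL,cv2.CHAIN_APPROX_SIMPLE)
ap=cv2.approxPolyDP(cn[0],6,True)[:,0]; print("wedge corners",[(q.tolist(),np.round(at(p,q,z0+.004)[:2],3).tolist(),np.round(at(p,q,z0+.046)[:2],3).tolist()) for q in ap])
# white plate contour
w=((im.min(2)>140)&(hsv[...,1]<40)).astype(np.uint8); w=cv2.morphologyEx(w,cv2.MORPH_CLOSE,np.ones((9,9)))
n,l,s,c=cv2.connectedComponentsWithStats(w); i=1+s[1:,4].argmax()
cn,_=cv2.findContours((l==i).astype(np.uint8),cv2.RETR_EXTERNAL,cv2.CHAIN_APPROX_SIMPLE)
ap=cv2.approxPolyDP(cn[0],8,True)[:,0]; print("plate",[(q.tolist(),np.round(at(p,q,.018)[:2],3).tolist()) for q in ap])
save(p,sys.argv[1])
E
python3 look.py w3.png; python3 -c "
from h import *
plan([.47,.033,.033],.051,4,0)"
```

```text
[  201     0   100   305 27931]
wedge corners [([201, 0], [0.575, 0.06], [0.563, 0.053]), ([207, 209], [0.476, 0.057], [0.492, 0.051]), ([229, 223], [0.469, 0.045], [0.487, 0.042]), ([211, 225], [0.467, 0.054], [0.485, 0.049]), ([203, 245], [0.455, 0.058], [0.477, 0.052]), ([207, 301], [0.419, 0.056], [0.451, 0.05]), ([296, 302], [0.421, 0.004], [0.452, 0.013]), ([293, 0], [0.577, 0.02], [0.564, 0.024])]
at [0.4645 0.0325 0.1199] yaw 0.053 F [-0.2  0.3 -0.7] w 0.0393 t 6.175
[[0.0014, -0.0001, 0.0217], [0.0, 0.0, 0.0], 0]
[[0.0014, -0.0001, 0.0217], [0.0, 0.0, 0.0], 0]
[[0.0014, -0.0001, 0.0217], [0.0, 0.0, 0.0], 0]
[[0.0014, -0.0001, 0.0217], [0.0, 0.0, 0.0], 0]Traceback (most recent call last):
  File "look.py", line 13, in <module>
    n,l,s,c=cv2.connectedComponentsWithStats(w); i=1+s[1:,4].argmax()
                                                     ~~~~~~~~~~~~~~^^
ValueError: attempt to get argmax of an empty sequence
```

The wrist camera doesn't see the plate from here, but the wedge is held straight (axis through (0.4515, 0.0315), yaw ≈ 0.05–0.06). I'll lower it and check against the plate in the scene and top views.

Call:
carry_out([
  [[0.001, 0, 0.022], [0, 0, 0], 0],
  [[0.001, 0, 0.022], [0, 0, 0], 0],
  [[0.001, 0, 0.022], [0, 0, 0], 0],
  [[0.001, 0, 0.021], [0, 0, 0], 0],
  [[0, 0, 0], [0, 0, 0], 0],
])

```text
time: 6.8
tcp_pos: [0.4683, 0.0329, 0.0324]
orientation: [0.0, 1.0, 0.026, -0.001]
contact_force: [0.1, 0.4, -2.1]
gripper_width: 0.0393
finger_force: 60.1
```

```bash
cat > chk.py <<'E'
from h import *
import sys
out=[]
for n in ["top","scene"]:
    p=get_image(n); im=p["image"]
    for t,z in [("jig",0),("tall_wedge_grip",.023)]:
        for r in nets.place_of(p,t)[:2]: print(n,t,np.round(r["xy"],1),round(r["p"],2),np.round(at(p,r["xy"],z),4))
    if n=="top":
        g=im.min(2); hs=cv2.cvtColor(im,cv2.COLOR_RGB2HSV)
        wh=(g>130)&(hs[...,1]<50)
        L=[];Rr=[]
        for v in range(125,168,4):
            w=np.nonzero(wh[v,170:280])[0]; z=.018+.016*(173-v)/55
            L.append(at(p,(170+w.min(),v+.5),z)[:2]);Rr.append(at(p,(171+w.max(),v+.5),z)[:2])
        L=np.array(L);Rr=np.array(Rr);M=(L+Rr)/2
        k=np.polyfit(M[:,0],M[:,1],1); print("plate mid line y=",k,"at .624:",np.polyval(k,.624),"width",np.median(L[:,1]-Rr[:,1]))
        c=im[110:270,150:310]
    else: c=im[120:280,200:360]
    out.append(cv2.resize(c,(390,390),interpolation=cv2.INTER_CUBIC))
cv2.imwrite("pics/"+sys.argv[1],cv2.cvtColor(np.hstack(out),cv2.COLOR_RGB2BGR))
plan([.59,.039,.032],.051,6,0)
E
python3 chk.py c1.png
```

```text
top jig [225.6 170.9] 0.74 [0.6309 0.0405 0.    ]
top tall_wedge_grip [257.1 225.7] 0.79 [ 0.4745 -0.0485  0.023 ]
top tall_wedge_grip [346.  267.2] 0.57 [ 0.3576 -0.295   0.023 ]
plate mid line y= [0.05215056 0.00812107] at .624: 0.04066301167779929 width 0.18276852695379908
scene jig [289.8 198. ] 0.85 [0.6188 0.056  0.    ]
scene jig [314.9 148.4] 0.18 [ 0.4606  0.2811 -0.    ]
scene tall_wedge_grip [145.8 186.2] 0.97 [ 0.3595 -0.2973  0.023 ]
scene tall_wedge_grip [134.6 243.4] 0.87 [ 0.5596 -0.4147  0.023 ]
at [0.4691 0.0339 0.0339] yaw 0.055 F [-0.1  0.9 -0.8] w 0.0394 t 7.1
[[0.0202, 0.0002, 0.0003], [0.0, -0.0, 0.001], 0]
[[0.0202, 0.0002, 0.0003], [0.0, -0.0, 0.001], 0]
[[0.0202, 0.0002, 0.0003], [0.0, -0.0, 0.001], 0]
[[0.0202, 0.0002, 0.0003], [0.0, -0.0, 0.001], 0]
[[0.0202, 0.0002, 0.0003], [0.0, -0.0, 0.001], 0]
[[0.0202, 0.0002, 0.0003], [0.0, -0.0, 0.001], 0]
```

View pics/c1.png

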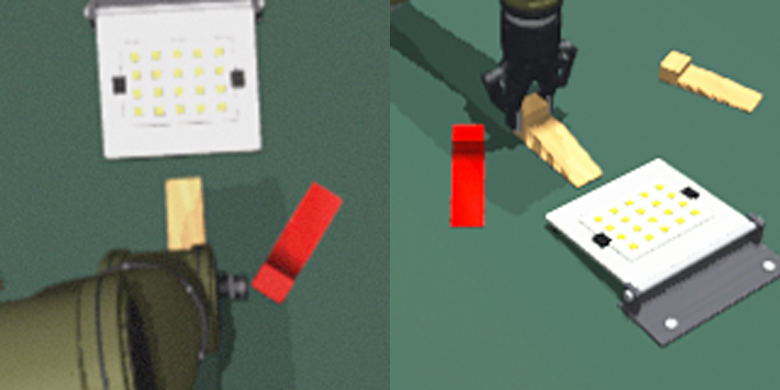

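Aligned: in the top crop the tip middle at (184,180) sits under the plate's edge middle at (183,155), with about 28 mm of gap. The plate's midline passes y = 0.0407 with yaw 0.052. I'll push in.

Call:
carry_out([
  [[0.012, 0, 0.001], [0, 0, 0], 0],
  [[0.012, 0, 0], [0, 0, 0], 0],
  [[0.012, 0, 0], [0, 0, 0], 0],
  [[0.012, 0, 0], [0, 0, 0], 0],
  [[0.012, 0, 0], [0, 0, 0], 0],
])

```text
time: 7.72
tcp_pos: [0.5267, 0.0372, 0.0317]
orientation: [0.0, 1.0, 0.027, -0.003]
contact_force: [-8.6, -0.1, -2.6]
gripper_width: 0.0396
finger_force: 60.8
```

Call:
carry_out([
  [[0.012, 0, 0], [0, 0, 0], 0],
  [[0.012, 0, 0], [0, 0, 0], 0],
  [[0, 0, 0], [0, 0, 0], 0],
])

```text
time: 8.1
tcp_pos: [0.5488, 0.0382, 0.0314]
orientation: [0.0, 1.0, 0.027, -0.005]
contact_force: [-5.6, 0.3, -2.0]
gripper_width: 0.0393
finger_force: 60.3
```

```bash
python3 -c "
from h import *
plan([.593,.0395,.0315],.052,4,0)"
```

```text
at [0.5488 0.0382 0.0314] yaw 0.055 F [-5.6  0.3 -2. ] w 0.0393 t 8.1
[[0.011, 0.0003, -0.0001], [0.0, 0.002, 0.001], 0]
[[0.011, 0.0003, -0.0001], [0.0, 0.002, 0.001], 0]
[[0.0111, 0.0003, -0.0001], [0.0, 0.002, 0.001], 0]
[[0.0111, 0.0003, -0.0], [0.0, 0.002, 0.001], 0]
```

Call:
carry_out([
  [[0.011, 0, 0], [0, 0, 0], 0],
  [[0.011, 0, 0], [0, 0, 0], 0],
  [[0.011, 0, 0], [0, 0, 0], 0],
  [[0.01, 0, 0], [0, 0, 0], 0],
  [[0, 0, 0], [0, 0, 0], 0],
])

```text
time: 8.72
tcp_pos: [0.5961, 0.041, 0.0317]
orientation: [0.0, 1.0, 0.027, 0.0]
contact_force: [1.0, 0.1, -4.7]
gripper_width: 0.0393
finger_force: 60.7
```

```bash
python3 chk.py c2.png | grep -v '^\[\['
```

```text
top jig [226.6 170.6] 0.83 [0.6317 0.0376 0.    ]
top tall_wedge_grip [345.5 265.6] 0.95 [ 0.362  -0.2936  0.023 ]
top tall_wedge_grip [259.6 227.4] 0.67 [ 0.4697 -0.0554  0.023 ]
plate mid line y= [ 0.74748604 -0.50020299] at .624: -0.03377170201443064 width 0.1845130381290073
scene jig [285.1 196.1] 0.73 [0.6041 0.049  0.    ]
scene tall_wedge_grip [136.3 242.3] 0.97 [ 0.5584 -0.4094  0.023 ]
scene tall_wedge_grip [231.2 178.1] 0.8 [ 0.466  -0.0593  0.023 ]
at [0.5961 0.041  0.0324] yaw 0.055 F [ 0.9  0.2 -6.2] w 0.039 t 9.025
```

View pics/c2.png

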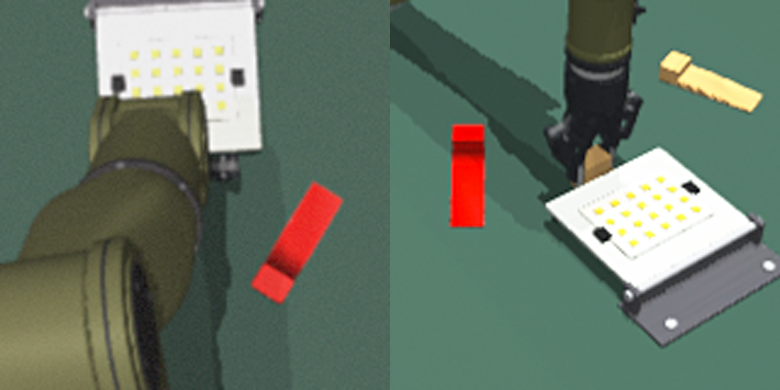

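The pushing force has dropped to about 0, so the edge is on the landing. The plate looks level in the scene crop, with the block just before the edge at (597,165). I'll release and go up.

Call:
carry_out([
  [[0, 0, 0], [0, 0, 0], 30],
  [[0, 0, 0], [0, 0, 0], 60],
  [[0, 0, 0], [0, 0, 0], 80],
  [[0, 0, 0], [0, 0, 0], 80],
  [[0, 0, 0], [0, 0, 0], 80],
])

```text
time: 9.65
tcp_pos: [0.5957, 0.041, 0.0325]
orientation: [0.0, 1.0, 0.027, 0.0]
contact_force: [-0.7, -0.1, 0.2]
gripper_width: 0.0685
finger_force: 0.0
```

Call:
carry_out([
  [[0, 0, -0.01], [0, 0, 0], 80],
  [[0, 0, -0.03], [0, 0, 0], 80],
  [[0, 0, -0.05], [0, 0, 0], 80],
  [[0, 0, -0.06], [0, 0, 0], 80],
  [[-0.05, 0, -0.03], [0, 0, 0], 80],
])

```text
time: 10.28
tcp_pos: [0.5504, 0.0386, 0.2164]
orientation: [-0.0, 1.0, 0.027, 0.006]
contact_force: [-0.2, 0.2, 0.7]
gripper_width: 0.0684
finger_force: 0.0
```

Call:
carry_out([
  [[-0.06, 0, 0], [0, 0, 0], 80],
  [[-0.03, 0, 0], [0, 0, 0], 80],
  [[0, 0, 0], [0, 0, 0], 80],
])

```text
time: 10.65
tcp_pos: [0.4532, 0.033, 0.2131]
orientation: [0.0, 1.0, 0.027, -0.001]
contact_force: [0.8, -0.1, 0.2]
gripper_width: 0.0684
finger_force: 0.0
```

Run:
```python
from h import *
o=[]
for n in ["wrist","scene","top"]:
    p=get_image(n); im=p["image"]
    for r in nets.place_of(p,"tall_wedge_grip")[:4]: print(n,np.round(r["xy"],1),round(r["p"],2),np.round(at(p,r["xy"],.023),4))
    if n=="wrist": o.append(cv2.resize(im,(520,390)))
    if n=="scene":
        for q in [(0,90),(0,-90)]:  # predicted front corners (top side) level vs low
            e=np.array([.623,.041])+q[1]/1000*np.array([-.052,.9987])
            print("corner level",np.round(proj(p,[*e,.034]),1),"low",np.round(proj(p,[*e,.018]),1))
        o.append(cv2.resize(im[150:280,240:333],(279,390),interpolation=cv2.INTER_CUBIC))
    if n=="top":
        g=im.min(2)
cv2.imwrite("pics/c3.png",cv2.cvtColor(np.hstack(o),cv2.COLOR_RGB2BGR))
```

```text
wrist [342.6 155.2] 0.79 [ 0.4729 -0.0633  0.023 ]
wrist [253.5  24.8] 0.78 [0.5919 0.0379 0.023 ]
scene [135.9 242.6] 0.9 [ 0.5588 -0.4107  0.023 ]
scene [231.  178.5] 0.81 [ 0.4673 -0.0608  0.023 ]
scene [147.1 186. ] 0.71 [ 0.3607 -0.2936  0.023 ]
scene [282.8 189.3] 0.65 [0.5954 0.0453 0.023 ]
corner level [310.  180.8] low [309.5 184.8]
corner level [263.1 204.3] low [263.  208.3]
top [224.1 182.7] 0.75 [0.5953 0.0432 0.023 ]
top [345.9 268.3] 0.64 [ 0.3545 -0.2946  0.023 ]
top [386.  194.2] 0.6 [ 0.5601 -0.4108  0.023 ]
```

View pics/c3.png

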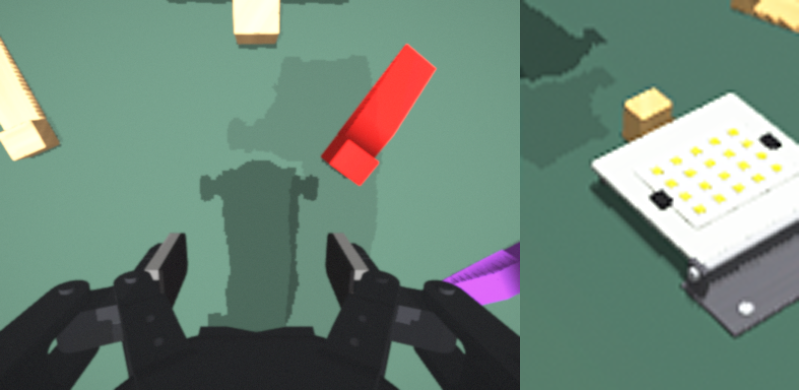

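The plate is level: its front corners in the scene are at (264,204) and (311,181), against a predicted (263,204) and (310,181) when level (208 and 185 if low). The wedge stands free in the middle, its grip about 28 mm before the edge, and the low wedge and look-alikes are untouched. I'll hand in.

```bash
python3 -c "
from h import *
print(bot.finish_job())"
```

```text
the job is handed in; nothing more can be done
None
```

The tall wooden wedge is in under the middle of the plate's front edge, released, with the plate sitting level and the low wedge and look-alikes untouched; the job was handed in at about 11 s.

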